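# Mount a gear on the quick-change arbor and lock it with the slotted washer

### The arm

A 6-joint arm with a two-finger parallel gripper is mounted at the origin on a cart in front of the work surface, level with it; the furniture and walls round the work are solid. World frame = base frame: x ahead of the robot, y to its left, z up, the work surface at z = 0. Lengths are in m, angles in rad, forces in N, time in s.
With the tool pointing down it reaches from about 0.225 to 0.875 m from the base axis. Payload 3.4 kg.
Tool frame: the origin (TCP) lies between the finger pads; the fingertips stand 19 mm ahead of it and the grasp point (between the pads) is the TCP; z points along the fingers, y is the line along which they close (so a half turn about z gives the same grasp; the last joint's range is limited). The gripper opens to 85 mm and grips with 20 to 120 N. Pads are 22 mm wide; open, the fingers measure 114 mm over their backs; the gripper's body (76 mm by 85 mm) begins 54 mm behind the grasp point. The pads swing forward as they close: fully open they stand 13 mm farther back than shut.
Start: joints at [1.047, 0.276, 1.505, -0, 1.361, -0.121], TCP at [0.225, 0.529, 0.215] pointing down, gripper open.
Joint ranges: [-2.89, 2.89], [-0.75, 2.08], [0.22, 2.7], [-1.18, 4.32], [0.11, 2.71], [-2.7, 2.7]. Speed limits (rad/s): [2.57, 2.57, 3.14, 3.14, 3.14, 3.14].

### API

Orientations are given as a unit quaternion [w, x, y, z].
In Python, from rig import get_state, imaging, ticket gives the robot as it stands. The module is installed in compiled form; this text tells all that it offers.
- The arm moves only by the shell command python3 -m inch 'ROWS' [FORCE]. ROWS is JSON, a list of rows, each an object with "claw": the opening, from -1 (shut) to 1 (fully open); "travel": the shift along the world's x, y, z in units of 200 mm (1.0 is 200 mm), a list of three; "turn": the turn about the world's z in units of 180 degrees (1.0 is 180 degrees). A call has 1 to 5 rows; each row is the pose to reach, as a shift and turn from the pose commanded when the call began, turning the shorter way round; what a row does not reach only later rows make up. A row lasts 1/10 s, in which the tool goes at most 50 mm and 8.59 degrees, less where a joint would pass 70% of its speed; a pose out of reach is approached as far as the arm can. A call with a number of a shift or a turn outside -1 to 1 is refused whole. A call with a gripper value outside its range is refused whole. The fingers move at their own pace and stop on an object; FORCE is the grip in N (left out, the last holds). Time passes only in rows, so rows that repeat a pose let the fingers close. It gives the time, the measured TCP pose, the force, the opening and the grip force at its end, in the units of the state.
- get_state(): the state, without advancing time (a new reading comes with each control period).
- imaging.get_image(name): name is "scene" or "top" or "wrist"; returns the picture (400x640x3 uint8, red, green, blue); there is no depth.
- imaging.camera_params(name): a dict with "camera_matrix" (3x3 intrinsics, pixels), "cam_to_world" (4x4, takes a point from camera to world coordinates); the wrist camera has in their place "T_tool_cam" (4x4, takes a point from camera to tool coordinates, whose origin is the TCP and whose axes are the flange's). Camera axes: x right, y down, z forward; pixel columns grow to the right and rows downward; lengths in m; the calibration is good to about 2 mm. A picture is of the moment at which its call begins: read the wrist's pose just before it. camera_params takes no time and is no camera call.
- ticket.sign_off(): hands the job in; it is judged then, once.
The state is a dict: "clock": time; "qpos": joint angles; "qd": joint speeds; "effort": joint torques, N m; "position": TCP position; "ee_rot": TCP orientation; "contact_force": force on the tool from outside, world axes, zero at the start; "moment": the same for the moment, N m; "width": finger opening in m; "gripper_force": force on a finger pad.
Only numpy, scipy, OpenCV 4.12 (cv2) and the standard library are available. Lean on these libraries where they do the work, as an engineer would, in place of code of your own. Each camera call takes 0.05 s, during which the arm holds its last target. There are 200 camera calls.

### The job

Mount the gear on the quick-change arbor: put the wide-bored spacer tube on first, down onto the base plate, then the gear down onto the spacer. Finally lock both by sliding the slotted washer sideways under the arbor's head, fully home around its neck and lying flat on the gear, tab up. Let go of everything and leave the other things on the bench where they are.

Things in the scene. Friction and masses are not known exactly. Their poses are not given: they have to be found in the camera images.
- arbor: Fixed stand on the bench. Origin under its centre, on the spindle's axis; z up. Square grey base 90 x 90 mm, 12 mm thick; from it rises a bevelled steel spindle: 25 mm in diameter from z = 12 to 28 mm, 18 mm from 28 to 44, a 10 mm neck from 44 to 56, a 16 mm domed head from 56 to 66. In place the spacer stands from z = 12 to 32 mm and the gear from 32 to 46, which leaves 10 mm under the head for the washer.
- arbor_neck (a point): On the spindle's axis 46 mm above the bench, at the foot of the gap under the head: the washer's underside comes to this height. A gear put on before the spacer would sit on the 25 mm part's shoulder and keep the spacer off.
- model_top (a point): Top of the tall white and orange robot arm model that stands fixed on the bench to the right of all the task's things, with a control box beside it: they fill x 0.24 to 0.57, y -0.39 to 0.04 m, up to 0.43 m above the bench. Pass well above them when coming from the other side.
- spacer_center (a point): Centre of the spacer: a plain aluminium tube standing on end on the bench, outer diameter 42 mm, bore 29 mm, height 20 mm; the point is on its axis at half height; z along the axis. 60 g. Both ends are alike.
- gear_center (a point): Centre of the gear: a dark steel spur gear lying flat on the bench, 53 mm over the tooth tips (52 mm where fingers bear), bore 22 mm, 14 mm thick; the point is on its axis at half thickness; z along the axis. About 90 g. Both faces are alike, its yaw does not matter.
- washer: Steel U-shaped plate 6 mm thick, 40 wide, lying flat, tab up. Origin in its underside, at the arbor's axis when home; z up. Slot 13 mm wide, open to +x, bottom at x = -5.5 mm; rounded prongs end at x = +17, the plate at x = -33. The upright tab to hold is centred at x = -27, y = 0: 20 mm along x, 10 thick in y, from 6 to 32 mm above the underside. Push along +x, from any side of the arbor. 60 g.
- collar: Bystander: small steel shaft collar, 28 mm across, 11 mm high; origin under its centre.
- screw_tin: Bystander: round white and grey screw tin, 58 mm across, 26 mm high; origin under its centre.
- clamp_block: Bystander: aluminium block with two bores, 24 x 46 x 20 mm; origin under its centre.
- mini_driver: Bystander: thin small screwdriver, 109 mm long along its y, 8 mm thick; origin under its middle.
- marker: Bystander: white pen with a blue cap, 131 mm long along its y; origin under its middle.
- driver_yellow: Bystander: screwdriver with a yellow handle, 164 mm long along its y; origin under its middle.
- calipers: Bystander: calipers, 205 mm long along its y; origin under its middle.
Not all that is in view belongs to the job. Leave any yellow look-alike of the washer alone.

How it is judged:
By the outcome, as a careful person would: the job done as asked, in the order asked, and still so for the second after the job is handed in, with the robot touching nothing.
It also fails if it takes over 72 s, if anything falls off the work surface, if the arm or the gripper's body presses on something with over 40 N, if the wrist force passes 120 N, or if a joint passes its speed limit or range.

## Working session

There is one attempt and no reset: what is moved stays moved. The work goes in short steps, Python scripts to look and compute and a shell command to move; the robot and the scene stay as the last step left them, time stands still between calls to the robot, and variables do not carry over. Pictures are saved under pics/ and viewed, at most 10 in all, crops included, and the job is handed in when it is done.

```bash
mkdir -p pics
cat > h.py <<'E'
import numpy as np, cv2
from rig import get_state, imaging, ticket
from scipy.spatial.transform import Rotation as R
def cam(n, st=None):
    p=imaging.camera_params(n); K=np.array(p["camera_matrix"])
    if n=="wrist":
        T=np.eye(4); q=st["ee_rot"]; T[:3,:3]=R.from_quat([q[1],q[2],q[3],q[0]]).as_matrix(); T[:3,3]=st["position"]
        return K,T@np.array(p["T_tool_cam"])
    return K,np.array(p["cam_to_world"])
def ray(K,T,uv,z):
    d=T[:3,:3]@np.linalg.inv(K)@np.array([uv[0],uv[1],1.]); o=T[:3,3]
    return o+d*(z-o[2])/d[2]
def proj(K,T,P):
    c=T[:3,:3].T@(np.array(P)-T[:3,3]); u=K@c; return u[:2]/u[2]
def snap(n,f):
    st=get_state(); im=imaging.get_image(n); cv2.imwrite("pics/"+f,im[:,:,::-1]); return st,im
E
python3 - <<'E'
from h import *
for n in("top","scene"):
    st,im=snap(n,n+"0.png"); K,T=cam(n); print(n,K.round(1).tolist(),T.round(3).tolist())
st=get_state();print({k:np.round(v,3).tolist() for k,v in st.items()})
print(imaging.camera_params("wrist"))
E
```

```text
top [[448.8, 0.0, 312.9], [0.0, 448.8, 200.4], [0.0, 0.0, 1.0]] [[0.03, -0.993, 0.118, 0.394], [-0.999, -0.031, -0.01, 0.14], [0.014, -0.118, -0.993, 1.686], [0.0, 0.0, 0.0, 1.0]]
scene [[428.3, 0.0, 306.3], [0.0, 428.3, 200.8], [0.0, 0.0, 1.0]] [[0.472, -0.617, 0.63, -0.167], [-0.882, -0.337, 0.33, -0.265], [0.009, -0.711, -0.703, 1.084], [0.0, 0.0, 0.0, 1.0]]
{'clock': 0.1, 'qpos': [1.047, 0.277, 1.506, 0.0, 1.361, -0.121], 'qd': [-0.001, -0.001, -0.001, 0.001, 0.001, 0.0], 'effort': [0.003, -41.77, -24.64, -0.0, 0.006, -0.0], 'position': [0.225, 0.529, 0.214], 'ee_rot': [-0.0, 0.2, 0.98, -0.001], 'contact_force': [0.011, 0.719, -0.06], 'moment': [0.021, -0.014, -0.009], 'gripper_force': 0.0, 'width': 0.085}
{'camera_matrix': array([[287.73715465,   0.        , 323.61992694],
       [  0.        , 287.73715465, 198.60995615],
       [  0.        ,   0.        ,   1.        ]]), 'T_tool_cam': array([[-7.29998333e-04, -9.61051219e-01, -2.76369359e-01,
         6.93995649e-02],
       [ 9.99999131e-01, -3.98290276e-04, -1.25636339e-03,
         4.21187447e-04],
       [ 1.09735434e-03, -2.76370036e-01,  9.61050675e-01,
        -1.60159552e-01],
       [ 0.00000000e+00,  0.00000000e+00,  0.00000000e+00,
         1.00000000e+00]])}
```

View pics/top0.png

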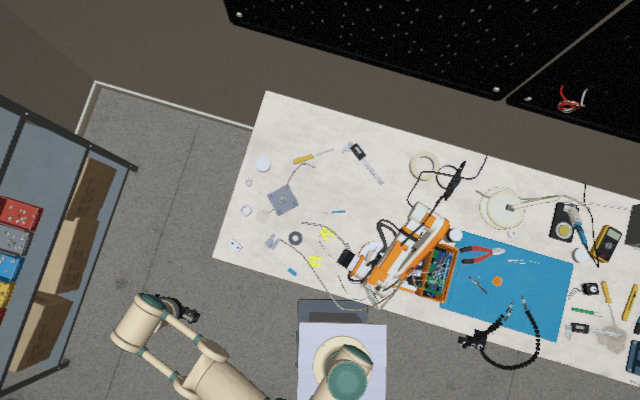

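View pics/scene0.png

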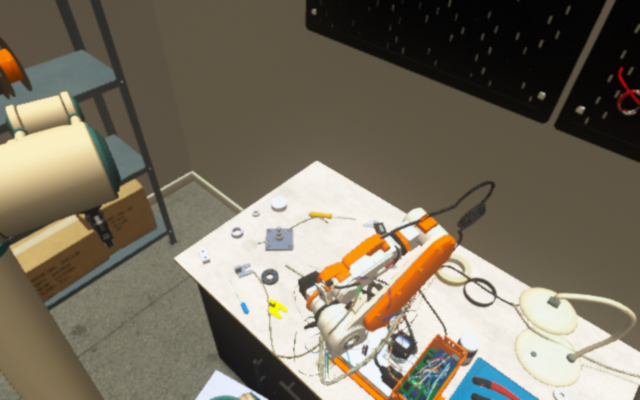

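Top view: arbor (283,200), gear (295,238), ring/spacer (246,210), collar (249,183), washer (271,241), yellow decoys (325,234) and (315,261). The scene view agrees. Next I zoom in and compute positions.

Run:
```python
from h import *
im=cv2.imread("pics/top0.png"); cv2.imwrite("pics/c.png",cv2.resize(im[145:285,210:350],None,fx=4.2,fy=4.2,interpolation=cv2.INTER_CUBIC))
K,T=cam("top")
for n,uv,z in(("arbor",(283,200),.012),("gear",(295,238),.014),("spacer",(246,210),.02),("washer",(271,241),.006),("block",(235,245),.02)):
    print(n,ray(K,T,uv,z).round(3))
```

```text
arbor [0.591 0.235 0.012]
gear [0.451 0.185 0.014]
spacer [0.549 0.37  0.02 ]
washer [0.437 0.274 0.006]
block [0.418 0.405 0.02 ]
```

View pics/c.png

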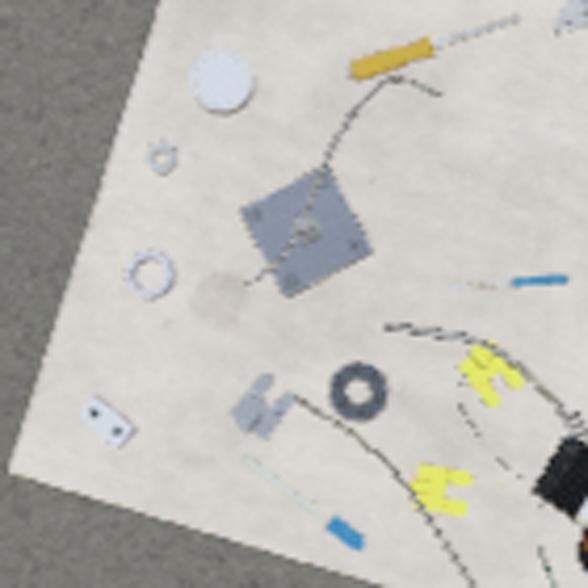

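The crop shows the spacer ring at full-image (246,210). The washer's slot opens up-right from about (271,241), and the gear is at (295,238). I'll go above the spacer first.

```bash
python3 -m inch '[{"claw":1,"travel":[0.2,-0.1,0],"turn":0},{"claw":1,"travel":[0.4,-0.2,0],"turn":0},{"claw":1,"travel":[0.6,-0.3,0],"turn":0},{"claw":1,"travel":[0.8,-0.4,0],"turn":0},{"claw":1,"travel":[1,-0.5,0],"turn":0}]' 40
python3 -m inch '[{"claw":1,"travel":[0.2,-0.1,-0.05],"turn":0},{"claw":1,"travel":[0.4,-0.2,-0.1],"turn":0},{"claw":1,"travel":[0.62,-0.3,-0.15],"turn":0},{"claw":1,"travel":[0.62,-0.3,-0.15],"turn":0},{"claw":1,"travel":[0.62,-0.3,-0.15],"turn":0}]'
python3 - <<'E'
from h import *
st,im=snap("wrist","w1.png"); K,T=cam("wrist",st)
print(st["position"],st["ee_rot"],proj(K,T,st["position"]))
for p in((.549,.37,.02),(.591,.235,.012),(.451,.185,.014),(.437,.274,.006)): print(proj(K,T,p))
E
```

```text
clock: 0.6
position: [0.4266, 0.4279, 0.2142]
ee_rot: [-0.0, 0.2, 0.98, -0.0]
contact_force: [0.7, 0.4, 0.6]
width: 0.0854
gripper_force: 0.0
clock: 1.1
position: [0.5497, 0.368, 0.1832]
ee_rot: [-0.001, 0.201, 0.98, -0.001]
contact_force: [-0.5, 0.8, 1.0]
width: 0.0856
gripper_force: 0.0
[0.54973568 0.3679954  0.18316332] [-1.25368522e-03  2.01184586e-01  9.79552322e-01 -6.62763570e-04] [323.2942401 235.9017144]
[325.21615719 177.89807826]
[239.86856728 248.06732292]
[143.99386573 162.23241969]
[208.25328169 118.92052309]
```

View pics/w1.png

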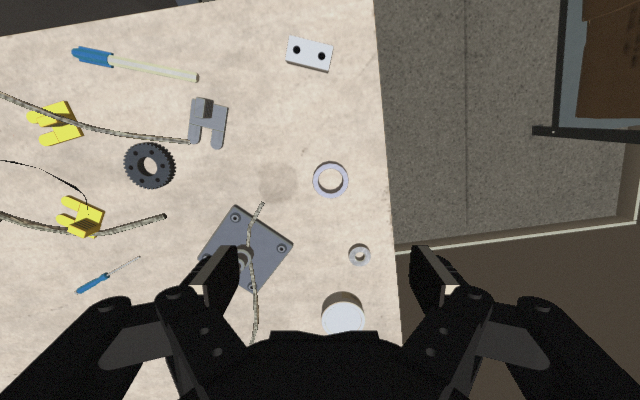

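Wrist view: spacer at (330,180), gear (150,165), washer (208,122) with its tab near (202,105), arbor spindle (243,258) partly behind a finger, and a cable running across the base. I'll fit the ring, gear, and washer from this image.

Run:
```python
from h import *
im=cv2.imread("pics/w1.png").astype(int); st=get_state(); K,T=cam("wrist",st)
def comp(m,uv,r=45):
    n,l,s,c=cv2.connectedComponentsWithStats(m.astype(np.uint8)); 
    k=[(np.hypot(*(c[i]-uv)),i) for i in range(1,n) if 150<s[i,4]<4000]; k.sort(); i=k[0][1]
    return (l==i).astype(np.uint8),s[i]
rb=im[:,:,2]-im[:,:,0]
print("bench",im[150,280],"ring",im[165,330])
m,s=comp(rb<8,(330,180)); print(s)
cs,_=cv2.findContours(m,cv2.RETR_CCOMP,cv2.CHAIN_APPROX_NONE)
for c in cs:
    if len(c)>20: e=cv2.fitEllipse(c); print("spacer",np.round(e[0],1),np.round(e[1],1),[ray(K,T,e[0],z).round(4) for z in(0,.02)])
m,s=comp((im.sum(2)<260),(150,165)); c=max(cv2.findContours(m,0,1)[0],key=len); e=cv2.fitEllipse(cv2.convexHull(c)); print(s,"gear",e,ray(K,T,e[0],.014),ray(K,T,e[0],.007))
cv2.imwrite("pics/c1.png",np.hstack([cv2.resize(im[85:165,165:255].astype(np.uint8),None,fx=4.4,fy=4.4),cv2.resize(im[200:280,195:285].astype(np.uint8),None,fx=4.4,fy=4.4)]))
```

```text
bench [185 199 212] ring [213 195 194]
[313 163  36  35 505]
spacer [330.2 180.2] [34.2 34.9] [array([0.5573, 0.3737, 0.    ]), array([0.5531, 0.375 , 0.02  ])]
spacer [330.1 180.4] [25.4 26.1] [array([0.5575, 0.3735, 0.    ]), array([0.5533, 0.3748, 0.02  ])]
[ 125  142   51   47 1613] gear ((149.56346130371094, 164.8638153076172), (45.2264289855957, 51.79764938354492), 112.89288330078125) [0.45558312 0.18966041 0.014     ] [0.45494797 0.18527519 0.007     ]
```

View pics/c1.png

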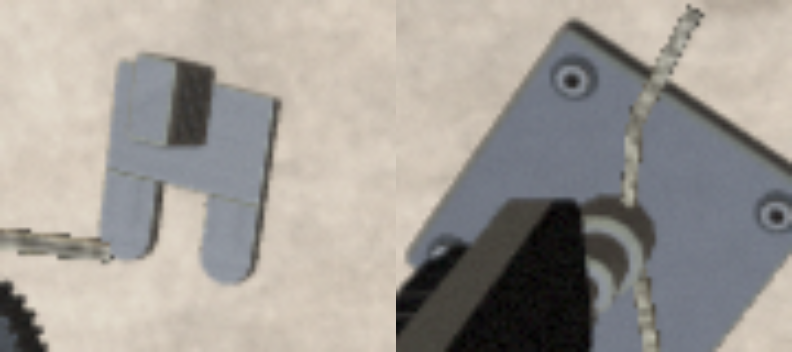

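The washer is clear, with its tab end up-left and the slot opening down. The cable passes beside the spindle. I'll move the same pose over the arbor so calibration errors cancel.

```bash
python3 -m inch '[{"claw":1,"travel":[0.07,-0.22,0],"turn":0},{"claw":1,"travel":[0.14,-0.44,0],"turn":0},{"claw":1,"travel":[0.2,-0.67,0],"turn":0},{"claw":1,"travel":[0.2,-0.67,0],"turn":0},{"claw":1,"travel":[0.2,-0.67,0],"turn":0}]'
python3 - <<'E'
from h import *
st,im=snap("wrist","w2.png"); K,T=cam("wrist",st)
print(st["position"],[proj(K,T,(.595,.24,z)).round() for z in(0.012,.066)])
cv2.imwrite("pics/c2.png",cv2.resize(im[120:240,245:405,::-1],None,fx=5,fy=5,interpolation=cv2.INTER_CUBIC))
E
```

```text
clock: 1.65
position: [0.5886, 0.2353, 0.1853]
ee_rot: [-0.0, 0.2, 0.98, 0.001]
contact_force: [0.6, 0.4, -0.2]
width: 0.0854
gripper_force: 0.0
[0.58856365 0.23532012 0.18533463] [array([329., 180.]), array([330., 192.])]
```

View pics/c2.png

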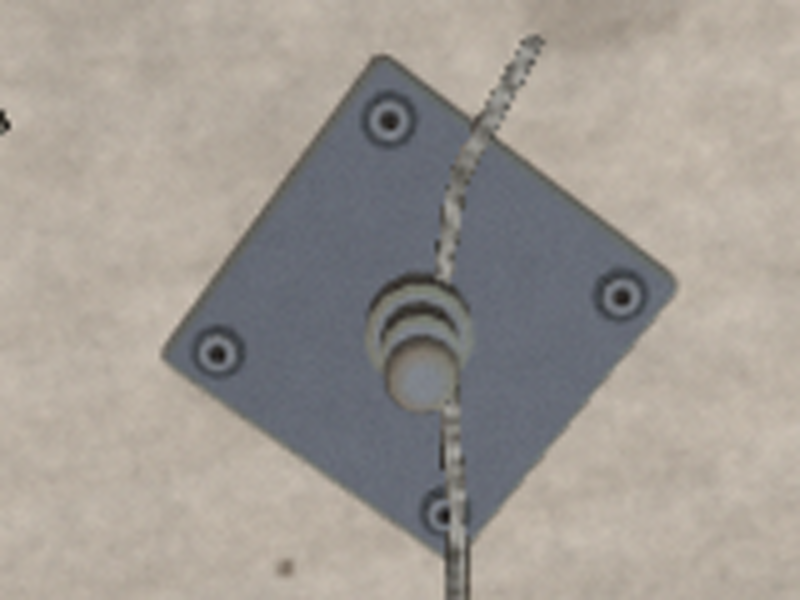

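Plate screws at crop (389,120), (622,296), (218,353), (443,513); head centre at (423,372).

Run:
```python
from h import *
st=get_state(); K,T=cam("wrist",st); f=lambda u,v:(245+(u+.5)/5-.5,120+(v+.5)/5-.5)
print(ray(K,T,f(417,324.7),.012),ray(K,T,f(423,372),.061),ray(K,T,f(417,333),.028)) 
s=[ray(K,T,f(*p),.012)[:2] for p in((389,120),(622,296),(443,513),(218,353))]
for i in range(4): d=s[(i+1)%4]-s[i]; print(np.hypot(*d),np.degrees(np.arctan2(d[1],d[0])))
print(np.mean(s,0), st["position"])
```

```text
[0.59887853 0.23769144 0.012     ] [0.59762023 0.23876545 0.061     ] [0.59709961 0.23818301 0.028     ]
0.06866982575182351 30.209499947717088
0.06883786419728119 -60.4966517675042
0.06780600800477965 -150.0426751555218
0.06853420534155068 120.22295300550616
[0.59889469 0.23793178] [0.58844826 0.23622122 0.18526385]
```

```bash
python3 -m inch '[{"claw":1,"travel":[-0.06,0.23,0],"turn":0},{"claw":1,"travel":[-0.12,0.46,0],"turn":0},{"claw":1,"travel":[-0.18,0.7,-0.15],"turn":0},{"claw":1,"travel":[-0.18,0.7,-0.35],"turn":0},{"claw":1,"travel":[-0.18,0.7,-0.35],"turn":0}]'
cat >> h.py <<'E'
def comp(m,uv,lo=150,hi=9000):
    n,l,s,c=cv2.connectedComponentsWithStats(m.astype(np.uint8))
    i=min((i for i in range(1,n) if lo<s[i,4]<hi),key=lambda i:np.hypot(*(c[i]-uv))); return (l==i).astype(np.uint8)
def ells(m):
    return [cv2.fitEllipse(c) for c in cv2.findContours(m,cv2.RETR_CCOMP,cv2.CHAIN_APPROX_NONE)[0] if len(c)>25]
E
python3 - <<'E'
from h import *
st,im=snap("wrist","w3.png"); K,T=cam("wrist",st); im=im.astype(int)
uv=proj(K,T,(.5535,.375,.02)); print(st["position"],uv)
for e in ells(comp(im[:,:,0]-im[:,:,2]<8,uv)): print(np.round(e[0]+e[1],1),ray(K,T,e[0],.02))
E
```

```text
clock: 2.2
position: [0.5469, 0.3767, 0.1088]
ee_rot: [-0.005, 0.197, 0.98, -0.004]
contact_force: [-2.0, -0.1, -1.4]
width: 0.0852
gripper_force: 0.0
[0.54689869 0.37665763 0.10881161] [325.55846325 204.24707341]
[324.6 205.8  43.3  44.4] [0.55453778 0.37364701 0.02      ]
[324.7 206.1  31.1  32.5] [0.55479426 0.37357863 0.02      ]
```

```bash
python3 -m inch '[{"claw":1,"travel":[0,0,0],"turn":0},{"claw":1,"travel":[0,0,0],"turn":0},{"claw":1,"travel":[0,0,0],"turn":0}]'
python3 - <<'E'
from h import *
st,im=snap("wrist","w4.png"); K,T=cam("wrist",st); im=im.astype(int)
uv=proj(K,T,(.5535,.375,.02)); print(st["position"],uv)
for e in ells(comp(im[:,:,0]-im[:,:,2]<8,uv)): print(np.round(e[0]+e[1],1),ray(K,T,e[0],.02))
E
```

```text
clock: 2.55
position: [0.5549, 0.3748, 0.117]
ee_rot: [0.002, 0.201, 0.98, 0.001]
contact_force: [-0.2, -0.1, 0.1]
width: 0.0853
gripper_force: 0.0
[0.55489292 0.37484965 0.11700278] [322.75344093 192.2246459 ]
[321.9 193.2  41.8  43.4] [0.55404768 0.37387875 0.02      ]
[321.9 193.4  31.3  32.2] [0.55420782 0.37382757 0.02      ]
```

```bash
python3 -m inch '[{"claw":1,"travel":[0,-0.005,-0.2],"turn":0},{"claw":1,"travel":[0,-0.005,-0.38],"turn":0},{"claw":1,"travel":[0,-0.005,-0.46],"turn":0},{"claw":1,"travel":[0,-0.005,-0.46],"turn":0},{"claw":-1,"travel":[0,-0.005,-0.46],"turn":0}]' 40
python3 -m inch '[{"claw":-1,"travel":[0,0,0],"turn":0},{"claw":-1,"travel":[0,0,0],"turn":0},{"claw":-1,"travel":[0,0,0],"turn":0},{"claw":-1,"travel":[0,0,0],"turn":0},{"claw":-1,"travel":[0,0,0],"turn":0}]'
```

```text
clock: 3.1
position: [0.5544, 0.374, 0.0236]
ee_rot: [0.001, 0.2, 0.98, 0.001]
contact_force: [0.8, 0.5, -0.4]
width: 0.0731
gripper_force: 0.0
clock: 3.6
position: [0.5535, 0.3741, 0.023]
ee_rot: [0.0, 0.2, 0.98, 0.0]
contact_force: [-0.7, -0.0, 0.4]
width: 0.0001
gripper_force: 0.0
```

The fingers shut on nothing, so I'll look before doing anything else.

Run:
```python
from h import *
st,im=snap("wrist","w5.png"); print(get_state()["position"])
```

```text
[0.55343531 0.37407264 0.0228237 ]
```

View pics/w5.png

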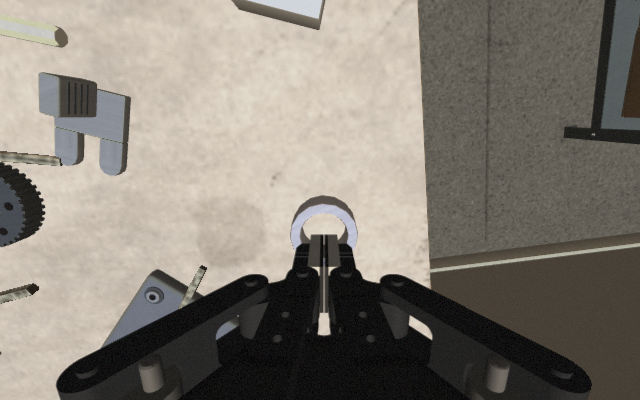

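Ring still roughly under the TCP, centred near (324,230), with the shut fingers in front of it. I'll fit it numerically and check the tip projection.

Run:
```python
from h import *
im=cv2.imread("pics/w5.png").astype(int); st=get_state(); K,T=cam("wrist",st)
m=comp(im[:,:,2]-im[:,:,0]<8,(324,215),50,1e6); sub=np.s_[190:260,285:365]
g=((im[:,:,2]-im[:,:,0]<4)&(im.sum(2)>420)).astype(np.uint8); 
for r in range(194,262,3): print(r,"".join("#" if g[r,c] else ("." if im[r,c].sum()<200 else " ") for c in range(284,366)))
p=np.array(st["position"])
Rm=R.from_quat(np.roll(st["ee_rot"],-1)).as_matrix()
for o in((0,0,.019),(.011,0,.019),(-.011,0,.019),(-.011,0,0.005)): print(o,proj(K,T,p+Rm@o))
```

```text
194                                                                                   
197                                                                                   
200                                                                                   
203                                                                                   
206                            ##########################                             
209                      #####################################                        
212                  ##############################################                   
215               ###############                      ###############                
218             #############                               ############              
221           ###########                                      ###########            
224          ##########                                          ##########           
227         #########                                             ##########          
230        #########                                    
[... 382 characters left out ...]
          ###### ............  .................  . ..............######           
248           ## ............... . ... ................ . ............. ##            
251             .............. ... ... ..........   .  .................              
254             ............... ..   ............. .. ... ...............             
257            ................. . ................... ... ..............             
260           ............... ...    ......  ........ . .. ...............            
(0, 0, 0.019) [323.35576828 224.44551076]
(0.011, 0, 0.019) [323.33928071 208.71018609]
(-0.011, 0, 0.019) [323.37174018 239.68869167]
(-0.011, 0, 0.005) [323.32884758 248.89592695]
```

The ring is still centred under the TCP at z≈20 mm, and force stayed near zero. The visible tips imply the fingers really end about 30 mm higher than stated, so they closed above the ring. I'll check that with a gentle touch on clear bench.

```bash
python3 -m inch '[{"claw":-1,"travel":[0,0,0.1],"turn":0},{"claw":-1,"travel":[-0.18,0,0.1],"turn":0},{"claw":-1,"travel":[-0.35,0,0.1],"turn":0},{"claw":-1,"travel":[-0.35,0,0],"turn":0},{"claw":-1,"travel":[-0.35,0,0],"turn":0}]'
python3 -m inch '[{"claw":-1,"travel":[0,0,-0.025],"turn":0},{"claw":-1,"travel":[0,0,-0.05],"turn":0},{"claw":-1,"travel":[0,0,-0.06],"turn":0},{"claw":-1,"travel":[0,0,-0.07],"turn":0},{"claw":-1,"travel":[0,0,-0.07],"turn":0}]'
python3 - <<'E'
from h import *
st,im=snap("wrist","w6.png"); K,T=cam("wrist",st); im=im.astype(int); print(st["position"],st["contact_force"])
uv=proj(K,T,(.554,.374,.02)); 
for e in ells(comp(im[:,:,0]-im[:,:,2]<8,uv)): print(np.round(e[0]+e[1],1),ray(K,T,e[0],.02))
st,im=snap("scene","s6.png"); K,T=cam("scene"); u,v=proj(K,T,st["position"]).astype(int);print(u,v); im=im[v-60:v+40,u-70:u+70]
cv2.imwrite("pics/c6.png",cv2.resize(im[:,:,::-1],None,fx=5,fy=5,interpolation=cv2.INTER_CUBIC))
E
```

```text
clock: 4.15
position: [0.4809, 0.3732, 0.0211]
ee_rot: [-0.002, 0.2, 0.98, -0.001]
contact_force: [-0.7, -1.4, -0.3]
width: -0.0001
gripper_force: 0.0
clock: 4.65
position: [0.4836, 0.3739, 0.0084]
ee_rot: [-0.0, 0.2, 0.98, -0.0]
contact_force: [-0.2, 0.0, 0.4]
width: -0.0001
gripper_force: 0.0
[0.48363177 0.373891   0.00838385] [-0.21497595  0.04911992  0.44819373]
[333.5 116.9  55.4 112.5] [0.42227904 0.40567245 0.02      ]
223 246
```

No contact with TCP at 8 mm, where the stated tips would already be 11 mm below the bench, so there is a real tool offset. I'll keep descending slowly.

```bash
python3 -m inch '[{"claw":-1,"travel":[0,0,-0.01],"turn":0},{"claw":-1,"travel":[0,0,-0.02],"turn":0},{"claw":-1,"travel":[0,0,-0.03],"turn":0},{"claw":-1,"travel":[0,0,-0.04],"turn":0},{"claw":-1,"travel":[0,0,-0.045],"turn":0}]'
```

```text
clock: 5.25
position: [0.4833, 0.3739, -0.0007]
ee_rot: [-0.0, 0.2, 0.98, -0.0]
contact_force: [0.0, 0.3, -1.0]
width: 0.0
gripper_force: 0.0
```

```bash
python3 -m inch '[{"claw":-1,"travel":[0,0,-0.005],"turn":0},{"claw":-1,"travel":[0,0,-0.01],"turn":0},{"claw":-1,"travel":[0,0,-0.015],"turn":0}]'
```

```text
clock: 5.55
position: [0.4835, 0.374, -0.0034]
ee_rot: [0.0, 0.2, 0.98, 0.0]
contact_force: [-0.1, -0.0, -0.3]
width: -0.0001
gripper_force: 0.0
```

```bash
python3 -m inch '[{"claw":-1,"travel":[0,0,-0.005],"turn":0},{"claw":-1,"travel":[0,0,-0.01],"turn":0},{"claw":-1,"travel":[0,0,-0.015],"turn":0}]'
```

```text
clock: 5.85
position: [0.4834, 0.374, -0.0064]
ee_rot: [0.0, 0.2, 0.98, 0.0]
contact_force: [0.9, 0.0, -0.7]
width: 0.0
gripper_force: 0.0
```

```bash
python3 -m inch '[{"claw":-1,"travel":[0,0,-0.005],"turn":0},{"claw":-1,"travel":[0,0,-0.01],"turn":0},{"claw":-1,"travel":[0,0,-0.015],"turn":0}]'
```

```text
clock: 6.15
position: [0.4834, 0.374, -0.0094]
ee_rot: [0.0, 0.2, 0.98, 0.0]
contact_force: [-0.5, 0.1, 0.1]
width: -0.0003
gripper_force: 0.0
```

```bash
python3 -m inch '[{"claw":-1,"travel":[0,0,-0.005],"turn":0},{"claw":-1,"travel":[0,0,-0.01],"turn":0},{"claw":-1,"travel":[0,0,-0.01],"turn":0}]'
```

```text
clock: 6.45
position: [0.4833, 0.3739, -0.0115]
ee_rot: [-0.0, 0.2, 0.98, -0.0]
contact_force: [-0.4, 0.9, 0.0]
width: -0.0
gripper_force: 0.0
```

```bash
python3 -m inch '[{"claw":-1,"travel":[0,0,-0.005],"turn":0},{"claw":-1,"travel":[0,0,-0.01],"turn":0},{"claw":-1,"travel":[0,0,-0.01],"turn":0}]'
```

```text
clock: 6.75
position: [0.4833, 0.3739, -0.0135]
ee_rot: [-0.0, 0.2, 0.98, -0.0]
contact_force: [-0.2, 0.6, 0.2]
width: -0.0003
gripper_force: 0.0
```

View pics/c6.png

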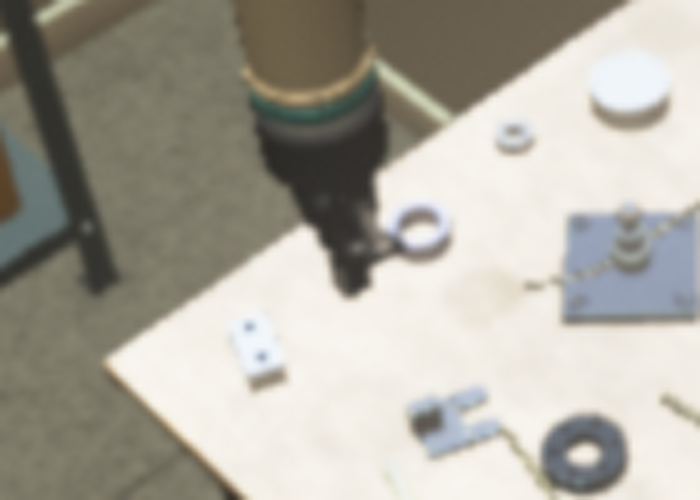

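Scene crop: the tip ends at about (350,293), a little above the TCP projection (350,300). This confirms the tips sit behind the nominal TCP. Continuing slowly.

```bash
python3 -m inch '[{"claw":-1,"travel":[0,0,-0.005],"turn":0},{"claw":-1,"travel":[0,0,-0.01],"turn":0},{"claw":-1,"travel":[0,0,-0.01],"turn":0}]'
```

```text
clock: 7.05
position: [0.4833, 0.3739, -0.0155]
ee_rot: [-0.0, 0.2, 0.98, -0.0]
contact_force: [0.4, 0.3, 0.1]
width: -0.0001
gripper_force: 0.0
```

```bash
python3 -m inch '[{"claw":-1,"travel":[0,0,-0.005],"turn":0},{"claw":-1,"travel":[0,0,-0.01],"turn":0},{"claw":-1,"travel":[0,0,-0.01],"turn":0}]'
```

```text
clock: 7.35
position: [0.4835, 0.3741, -0.0166]
ee_rot: [0.0, 0.2, 0.98, 0.0]
contact_force: [-1.0, -1.1, 5.3]
width: 0.0001
gripper_force: 2.4
```

```bash
python3 -m inch '[{"claw":-1,"travel":[0,0,-0.005],"turn":0},{"claw":-1,"travel":[0,0,-0.01],"turn":0},{"claw":-1,"travel":[0,0,-0.01],"turn":0}]'
```

```text
clock: 7.65
position: [0.4835, 0.3741, -0.0167]
ee_rot: [0.0, 0.2, 0.98, 0.0]
contact_force: [-3.3, -2.1, 16.7]
width: 0.0001
gripper_force: 8.1
```

Contact is at reported z = -16.5 mm, so the real fingertips and grasp point sit 35.5 mm behind the stated TCP. Every grasp height therefore gets -35.5 mm. Lateral alignment is fine, so I'll regrasp the spacer.

```bash
python3 -m inch '[{"claw":-1,"travel":[0,0,0.2],"turn":0},{"claw":1,"travel":[0,0,0.4],"turn":0},{"claw":1,"travel":[0.2,0,0.4],"turn":0},{"claw":1,"travel":[0.35,0,0.4],"turn":0},{"claw":1,"travel":[0.35,0,0.4],"turn":0}]'
python3 -m inch '[{"claw":1,"travel":[0,0,0],"turn":0},{"claw":1,"travel":[0,0,0],"turn":0},{"claw":1,"travel":[0,0,-0.15],"turn":0},{"claw":1,"travel":[0,0,-0.3],"turn":0},{"claw":1,"travel":[0,0,-0.37],"turn":0}]'
python3 -m inch '[{"claw":1,"travel":[0,0,0],"turn":0},{"claw":-1,"travel":[0,0,0],"turn":0},{"claw":-1,"travel":[0,0,0],"turn":0},{"claw":-1,"travel":[0,0,0],"turn":0},{"claw":-1,"travel":[0,0,0],"turn":0}]' 40
```

```text
clock: 8.15
position: [0.5582, 0.3742, 0.0613]
ee_rot: [0.003, 0.201, 0.98, 0.001]
contact_force: [-0.5, -0.3, 0.9]
width: 0.0579
gripper_force: 0.0
clock: 8.65
position: [0.5502, 0.3731, -0.016]
ee_rot: [-0.002, 0.2, 0.98, -0.002]
contact_force: [-0.8, -0.7, 0.2]
width: 0.085
gripper_force: 0.0
clock: 9.15
position: [0.5544, 0.3746, -0.0115]
ee_rot: [0.001, 0.2, 0.98, 0.001]
contact_force: [-1.0, 0.1, 5.0]
width: 0.0401
gripper_force: 40.2
```

Gripped at about 40 mm and 40 N. Next I lift, carry it above the arbor, and check.

```bash
python3 -m inch '[{"claw":-1,"travel":[0,0,0.15],"turn":0},{"claw":-1,"travel":[0,0,0.35],"turn":0},{"claw":-1,"travel":[0,0,0.47],"turn":0},{"claw":-1,"travel":[0.03,-0.1,0.47],"turn":0},{"claw":-1,"travel":[0.09,-0.28,0.47],"turn":0}]'
python3 -m inch '[{"claw":-1,"travel":[0.06,-0.2,0],"turn":0},{"claw":-1,"travel":[0.11,-0.36,0],"turn":0},{"claw":-1,"travel":[0.13,-0.405,0],"turn":0},{"claw":-1,"travel":[0.13,-0.405,-0.08],"turn":0},{"claw":-1,"travel":[0.13,-0.405,-0.08],"turn":0}]'
python3 -m inch '[{"claw":-1,"travel":[0,0,0],"turn":0},{"claw":-1,"travel":[0,0,0],"turn":0},{"claw":-1,"travel":[0,0,0],"turn":0}]'
python3 - <<'E'
from h import *
st,im=snap("wrist","w7.png"); K,T=cam("wrist",st); print(st["position"],st["width"],[proj(K,T,(.598,.238,z)).round(1) for z in(.012,.066)])
cv2.imwrite("pics/c7.png",cv2.resize(im[150:290,230:420,::-1],None,fx=4,fy=4,interpolation=cv2.INTER_CUBIC))
E
```

```text
clock: 9.65
position: [0.5717, 0.32, 0.0827]
ee_rot: [0.001, 0.198, 0.98, 0.002]
contact_force: [1.3, -0.4, -1.0]
width: 0.0401
gripper_force: 40.7
clock: 10.15
position: [0.5961, 0.2366, 0.0633]
ee_rot: [-0.002, 0.201, 0.98, -0.0]
contact_force: [-0.9, 0.2, -0.5]
width: 0.04
gripper_force: 40.7
clock: 10.45
position: [0.5976, 0.2378, 0.0653]
ee_rot: [0.001, 0.2, 0.98, 0.0]
contact_force: [-0.0, -0.3, 0.6]
width: 0.0399
gripper_force: 40.7
[0.59764957 0.2378008  0.06526929] 0.03987015933435359 [array([323.8, 208.7]), array([323.8, 236.8])]
```

View pics/c7.png

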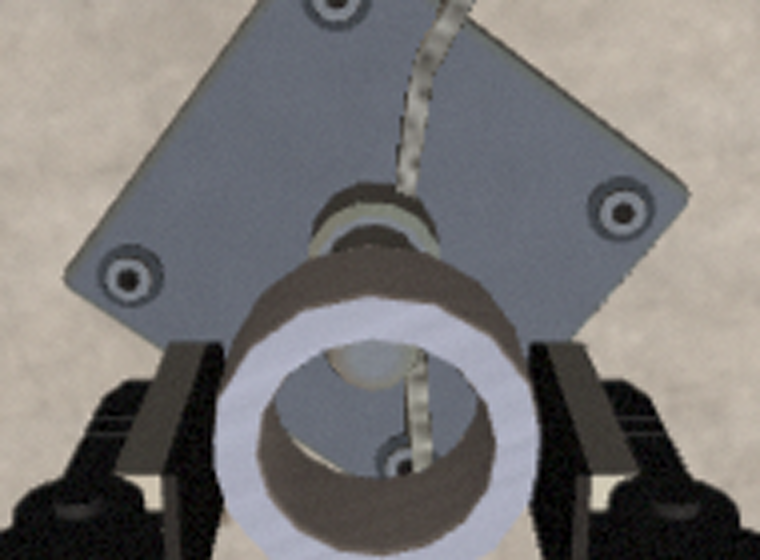

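Crop shows the spacer's top bore ellipse centred at (376,446), with the head at (373,352) visible through the bore. I'll compute the in-hand offset.

Run:
```python
from h import *
st=get_state(); K,T=cam("wrist",st); f=lambda u,v:(230+(u+.5)/4-.5,150+(v+.5)/4-.5)
print(st["position"],ray(K,T,f(376.5,446.5),.0978),ray(K,T,f(373.5,213+45),.028))
s=[ray(K,T,f(*p),.012) for p in((129,278),(623,212))]; print(np.mean(s,0),s[1]-s[0])
print(proj(K,T,(.598,.238,.066)),proj(K,T,(.598,.238,.056)),f(373,388), proj(K,T,np.array((.598,.238,.060))+.008*np.array([.92,-.39,0])))
```

```text
[0.59758708 0.23766806 0.06520883] [0.59708398 0.23817689 0.0978    ] [0.59664568 0.23778136 0.028     ]
[0.59936324 0.23666804 0.012     ] [2.53133535e-02 9.40882587e-02 2.77555756e-17]
[324.07131667 236.81449082] [324.05252645 230.41761123] (322.875, 246.625) [324.07772245 244.72450961]
```

```bash
python3 -m inch '[{"claw":-1,"travel":[0.0075,-0.005,0],"turn":0},{"claw":-1,"travel":[0.0075,-0.005,-0.05],"turn":0},{"claw":-1,"travel":[0.0075,-0.005,-0.1],"turn":0},{"claw":-1,"travel":[0.0075,-0.005,-0.13],"turn":0},{"claw":-1,"travel":[0.0075,-0.005,-0.16],"turn":0}]'
python3 -m inch '[{"claw":-1,"travel":[0,0,-0.02],"turn":0},{"claw":-1,"travel":[0,0,-0.04],"turn":0},{"claw":-1,"travel":[0,0,-0.05],"turn":0},{"claw":-1,"travel":[0,0,-0.06],"turn":0},{"claw":-1,"travel":[0,0,-0.07],"turn":0}]'
```

```text
clock: 11.0
position: [0.5984, 0.2358, 0.0314]
ee_rot: [-0.001, 0.2, 0.98, -0.0]
contact_force: [1.2, 1.1, -0.3]
width: 0.0404
gripper_force: 40.7
clock: 11.5
position: [0.5991, 0.2361, 0.0187]
ee_rot: [0.0, 0.2, 0.98, 0.0]
contact_force: [-0.1, -0.2, -0.0]
width: 0.04
gripper_force: 40.7
```

```bash
python3 -m inch '[{"claw":-1,"travel":[0,0,-0.01],"turn":0},{"claw":-1,"travel":[0,0,-0.02],"turn":0},{"claw":-1,"travel":[0,0,-0.03],"turn":0},{"claw":-1,"travel":[0,0,-0.04],"turn":0}]'
```

```text
clock: 11.9
position: [0.5989, 0.236, 0.0105]
ee_rot: [0.0, 0.2, 0.98, 0.0]
contact_force: [0.5, 0.6, -0.1]
width: 0.0399
gripper_force: 40.7
```

```bash
python3 -m inch '[{"claw":-1,"travel":[0,0,-0.01],"turn":0},{"claw":-1,"travel":[0,0,-0.02],"turn":0},{"claw":-1,"travel":[0,0,-0.03],"turn":0},{"claw":-1,"travel":[0,0,-0.035],"turn":0}]'
```

```text
clock: 12.3
position: [0.5988, 0.236, 0.0033]
ee_rot: [-0.0, 0.2, 0.98, -0.0]
contact_force: [0.0, -0.1, -0.8]
width: 0.0401
gripper_force: 40.7
```

```bash
python3 -m inch '[{"claw":-1,"travel":[0,0,-0.01],"turn":0},{"claw":-1,"travel":[0,0,-0.018],"turn":0},{"claw":-1,"travel":[0,0,-0.018],"turn":0}]'
```

```text
clock: 12.6
position: [0.599, 0.236, 0.0006]
ee_rot: [0.0, 0.2, 0.98, 0.0]
contact_force: [-1.0, -0.2, 3.6]
width: 0.0402
gripper_force: 41.0
```

```bash
python3 -m inch '[{"claw":-1,"travel":[0,0,-0.005],"turn":0},{"claw":-1,"travel":[0,0,-0.005],"turn":0}]'
```

```text
clock: 12.8
position: [0.599, 0.236, 0.0005]
ee_rot: [0.0, 0.2, 0.98, 0.0]
contact_force: [-2.4, -1.2, 8.0]
width: 0.0402
gripper_force: 41.5
```

Spacer seated (contact at the expected height, 8 N). I'll release and go above the gear.

```bash
python3 -m inch '[{"claw":1,"travel":[0,0,0],"turn":0},{"claw":1,"travel":[0,0,0],"turn":0},{"claw":1,"travel":[0,0,0.05],"turn":0},{"claw":1,"travel":[0,0,0.25],"turn":0},{"claw":1,"travel":[0,0,0.45],"turn":0}]'
python3 -m inch '[{"claw":1,"travel":[-0.1,-0.03,0.12],"turn":0},{"claw":1,"travel":[-0.3,-0.1,0.12],"turn":0},{"claw":1,"travel":[-0.5,-0.17,0.12],"turn":0},{"claw":1,"travel":[-0.7,-0.24,0.12],"turn":0},{"claw":1,"travel":[-0.72,-0.245,0.12],"turn":0}]'
python3 -m inch '[{"claw":1,"travel":[0,0,0],"turn":0},{"claw":1,"travel":[0,0,0],"turn":0},{"claw":1,"travel":[0,0,0],"turn":0}]'
cat > g.py <<'E'
from h import *
st,im=snap("wrist","w8.png"); K,T=cam("wrist",st); im=im.astype(int); print(st["position"],st["width"])
uv=proj(K,T,(.455,.187,.014)); dark=(im.sum(2)<270).astype(np.uint8); dark[300:]=0
m=comp(dark,uv)
c=max(cv2.findContours(m,cv2.RETR_EXTERNAL,cv2.CHAIN_APPROX_NONE)[0],key=len); e=cv2.fitEllipse(cv2.convexHull(c)); print("gear",np.round(e[0]+e[1],1),ray(K,T,e[0],.014),ray(K,T,e[0],.007))
for c in cv2.findContours(m,cv2.RETR_CCOMP,cv2.CHAIN_APPROX_NONE)[0]:
    if 25<len(c)<150: e=cv2.fitEllipse(c); print("hole",np.round(e[0]+e[1],1),ray(K,T,e[0],.014))
# washer: bluish grey
g=((im[:,:,0]-im[:,:,2]<5)&(im.sum(2)>270)&(im.sum(2)<600)).astype(np.uint8); g=cv2.morphologyEx(g,cv2.MORPH_OPEN,np.ones((3,3)))
m=comp(g,proj(K,T,(.44,.272,.006)),400)
c=max(cv2.findContours(m,cv2.RETR_EXTERNAL,cv2.CHAIN_APPROX_NONE)[0],key=len)
r=cv2.minAreaRect(c); print("washer",cv2.contourArea(c),np.round(cv2.boxPoints(r),1).tolist(),[ray(K,T,p,.006)[:2].round(4).tolist() for p in cv2.boxPoints(r)])
E
python3 g.py
```

```text
clock: 13.3
position: [0.5981, 0.2358, 0.0892]
ee_rot: [-0.001, 0.2, 0.98, -0.001]
contact_force: [1.1, 0.1, 0.6]
width: 0.0853
gripper_force: 0.0
clock: 13.8
position: [0.4482, 0.1853, 0.1129]
ee_rot: [-0.003, 0.2, 0.98, -0.001]
contact_force: [-0.2, 0.3, 0.4]
width: 0.0854
gripper_force: 0.0
clock: 14.1
position: [0.4568, 0.1875, 0.1134]
ee_rot: [0.001, 0.2, 0.98, 0.0]
contact_force: [0.1, -0.5, 0.3]
width: 0.0859
gripper_force: 0.0
[0.45678584 0.18748789 0.11337418] 0.08585302147592881
gear [321.3 191.8  57.   57.5] [0.45490325 0.18618985 0.014     ] [0.45657863 0.18541269 0.007     ]
hole [321.4 191.6  20.7  23. ] [0.45474968 0.18632493 0.014     ]
washer 1703.5 [[370.79998779296875, 163.39999389648438], [389.0, 102.69999694824219], [430.0, 115.0], [411.79998779296875, 175.6999969482422]] [[0.4498, 0.2386], [0.4056, 0.2723], [0.4298, 0.3025], [0.476, 0.2702]]
```

```bash
python3 -m inch '[{"claw":1,"travel":[0,0,0],"turn":0},{"claw":1,"travel":[0,0,0],"turn":0}]'; python3 g.py
```

```text
clock: 14.35
position: [0.4554, 0.1872, 0.1128]
ee_rot: [-0.0, 0.2, 0.98, -0.0]
contact_force: [-0.3, -0.3, -0.2]
width: 0.0853
gripper_force: 0.0
[0.45543581 0.18715801 0.11277217] 0.08533808996045059
gear [322.3 193.4  56.9  57.4] [0.45496082 0.18612842 0.014     ] [0.45666839 0.18535477 0.007     ]
hole [322.4 193.1  20.1  23.3] [0.45473762 0.18635442 0.014     ]
washer 1701.5 [[371.8999938964844, 165.1999969482422], [390.1000061035156, 104.30000305175781], [431.1000061035156, 116.5999984741211], [412.8999938964844, 177.5]] [[0.45, 0.2385], [0.4056, 0.2723], [0.4299, 0.3024], [0.4762, 0.2701]]
```

```bash
python3 -m inch '[{"claw":1,"travel":[-0.0025,-0.005,-0.15],"turn":0},{"claw":1,"travel":[-0.0025,-0.005,-0.35],"turn":0},{"claw":1,"travel":[-0.0025,-0.005,-0.55],"turn":0},{"claw":1,"travel":[-0.0025,-0.005,-0.62],"turn":0},{"claw":1,"travel":[-0.0025,-0.005,-0.655],"turn":0}]'
python3 -m inch '[{"claw":1,"travel":[0,0,0],"turn":0},{"claw":1,"travel":[0,0,0],"turn":0},{"claw":-1,"travel":[0,0,0],"turn":0},{"claw":-1,"travel":[0,0,0],"turn":0},{"claw":-1,"travel":[0,0,0],"turn":0}]' 40
python3 -m inch '[{"claw":-1,"travel":[0,0,0],"turn":0}]'
```

```text
clock: 14.9
position: [0.4532, 0.1857, -0.0199]
ee_rot: [-0.002, 0.2, 0.98, -0.001]
contact_force: [-0.8, -0.3, 0.2]
width: 0.0857
gripper_force: 0.0
clock: 15.4
position: [0.4551, 0.1862, -0.0167]
ee_rot: [0.001, 0.2, 0.98, 0.0]
contact_force: [-1.6, -0.3, 3.5]
width: 0.0496
gripper_force: 40.8
clock: 15.5
position: [0.4551, 0.1862, -0.0167]
ee_rot: [0.001, 0.2, 0.98, 0.0]
contact_force: [-0.6, 0.2, 7.2]
width: 0.0493
gripper_force: 41.0
```

```bash
python3 -m inch '[{"claw":-1,"travel":[0,0,0.1],"turn":0},{"claw":-1,"travel":[0,0,0.3],"turn":0},{"claw":-1,"travel":[0,0,0.5],"turn":0},{"claw":-1,"travel":[0.1,0.035,0.5],"turn":0},{"claw":-1,"travel":[0.3,0.105,0.5],"turn":0}]'
python3 -m inch '[{"claw":-1,"travel":[0.2,0.07,0],"turn":0},{"claw":-1,"travel":[0.38,0.13,0],"turn":0},{"claw":-1,"travel":[0.42,0.1475,-0.05],"turn":0},{"claw":-1,"travel":[0.42,0.1475,-0.1],"turn":0},{"claw":-1,"travel":[0.42,0.1475,-0.1],"turn":0}]'
python3 -m inch '[{"claw":-1,"travel":[0,0,0],"turn":0},{"claw":-1,"travel":[0,0,0],"turn":0},{"claw":-1,"travel":[0,0,0],"turn":0}]'
python3 - <<'E'
from h import *
st,im=snap("wrist","w9.png"); K,T=cam("wrist",st); im=im.astype(int); print(st["position"])
z=st["position"][2]+.0167+.014; uv=proj(K,T,(*st["position"][:2],z)); print(uv,z)
for r in range(int(uv[1])-45,int(uv[1])+45,4): print(r,"".join("#" if im[r,c].sum()<170 else ("+" if im[r,c].sum()<300 else " ") for c in range(int(uv[0])-60,int(uv[0])+60)))
E
```

```text
clock: 16.0
position: [0.5128, 0.2067, 0.0844]
ee_rot: [0.0, 0.2, 0.98, 0.0]
contact_force: [0.6, 0.6, -0.2]
width: 0.0497
gripper_force: 42.3
clock: 16.5
position: [0.595, 0.2356, 0.0596]
ee_rot: [-0.003, 0.2, 0.98, -0.002]
contact_force: [-1.2, -0.1, -1.4]
width: 0.0491
gripper_force: 42.3
clock: 16.8
position: [0.598, 0.2364, 0.0628]
ee_rot: [0.0, 0.2, 0.98, 0.0]
contact_force: [-0.4, 1.5, 0.1]
width: 0.0493
gripper_force: 42.3
[0.59797814 0.23637844 0.06275031]
[323.18736971 260.58870247] 0.0934503112227429
215    +++++                      +################++++#####+++++#####++++######+++########+ +###+                          
219 ##+   +++               +#############+++++++++++++++++++++++++++++++++++++++++#####++++####### +++                     
223      +++            +#+######++++++++++++++++++++++++++++++++++++++++++++++++++++++++++++####++#####+                   
227                   +###++++##+++++++++++++++++++++++++++++++++++++++++++++++++++++++++++++++++++#########+               
231                +########++++++++++++++#####+++++++++++++++++++++++++++++++#####
[... 1591 characters left out ...]
+++++++++++###########++++++++++++++++++++++++++++++++++++++++++ +#########
287 ###########     ++++++++++++++++++++++++++++++++++++++++++++++++++++++++++++++####+++++++++++++++++++++        +########
291 ##########            ++++++++++++++++++#########++++++++++++++++++++++++++###########++++++++++++++++++         #######
295 ########              ++++ +++++++++++++#########++++++++++++++++++++++++++++#######++++++++++++#                 ######
299 #######                     +++++++++++++++++++++++++++++++++++++++++++++++++++++++++++++#                         #####
303 ######                              +++++++++++++++++++++++++++++++++++++++++++++++    +                            +###
```

The gear's bore is centred about 1 mm from the TCP and aligned with the spindle. Lowering.

```bash
python3 -m inch '[{"claw":-1,"travel":[0,0.0025,-0.04],"turn":0},{"claw":-1,"travel":[0,0.0025,-0.08],"turn":0},{"claw":-1,"travel":[0,0.0025,-0.11],"turn":0},{"claw":-1,"travel":[0,0.0025,-0.13],"turn":0},{"claw":-1,"travel":[0,0.0025,-0.14],"turn":0}]'
```

```text
clock: 17.35
position: [0.598, 0.2369, 0.0331]
ee_rot: [-0.001, 0.2, 0.98, -0.0]
contact_force: [-0.8, -0.8, -0.7]
width: 0.0493
gripper_force: 42.3
```

```bash
python3 -m inch '[{"claw":-1,"travel":[0,0,-0.015],"turn":0},{"claw":-1,"travel":[0,0,-0.03],"turn":0},{"claw":-1,"travel":[0,0,-0.045],"turn":0},{"claw":-1,"travel":[0,0,-0.06],"turn":0}]'
```

```text
clock: 17.75
position: [0.5985, 0.237, 0.0219]
ee_rot: [0.0, 0.2, 0.98, 0.0]
contact_force: [-0.7, 0.0, -1.0]
width: 0.0494
gripper_force: 42.3
```

```bash
python3 -m inch '[{"claw":-1,"travel":[0,0,-0.01],"turn":0},{"claw":-1,"travel":[0,0,-0.02],"turn":0},{"claw":-1,"travel":[0,0,-0.03],"turn":0},{"claw":-1,"travel":[0,0,-0.03],"turn":0}]'
```

```text
clock: 18.15
position: [0.5982, 0.2369, 0.0157]
ee_rot: [-0.0, 0.2, 0.98, -0.0]
contact_force: [0.6, -0.9, -0.8]
width: 0.0494
gripper_force: 42.3
```

```bash
python3 -m inch '[{"claw":-1,"travel":[0,0,-0.005],"turn":0},{"claw":-1,"travel":[0,0,-0.01],"turn":0},{"claw":-1,"travel":[0,0,-0.01],"turn":0}]'
```

```text
clock: 18.45
position: [0.5985, 0.237, 0.0153]
ee_rot: [0.0, 0.2, 0.98, 0.0]
contact_force: [-2.4, -1.2, 6.3]
width: 0.0499
gripper_force: 42.9
```

```bash
python3 -m inch '[{"claw":-1,"travel":[0,0,-0.005],"turn":0},{"claw":-1,"travel":[0,0,-0.005],"turn":0}]'
```

```text
clock: 18.65
position: [0.5985, 0.2371, 0.0153]
ee_rot: [0.001, 0.2, 0.98, 0.0]
contact_force: [-3.0, -1.9, 10.9]
width: 0.0494
gripper_force: 43.4
```

The gear is seated at exactly the expected height (11 N). I'll release, move above the washer's tab, and turn the tool about -15° to line up.

```bash
python3 -m inch '[{"claw":1,"travel":[0,0,0],"turn":0},{"claw":1,"travel":[0,0,0],"turn":0},{"claw":1,"travel":[0,0,0.05],"turn":0},{"claw":1,"travel":[0,0,0.25],"turn":0},{"claw":1,"travel":[0,0,0.45],"turn":0}]'
python3 -m inch '[{"claw":1,"travel":[-0.15,0.04,0.1],"turn":-0.04},{"claw":1,"travel":[-0.35,0.09,0.1],"turn":-0.083},{"claw":1,"travel":[-0.55,0.14,0.1],"turn":-0.083},{"claw":1,"travel":[-0.75,0.19,0.1],"turn":-0.083},{"claw":1,"travel":[-0.85,0.22,0.1],"turn":-0.083}]'
python3 -m inch '[{"claw":1,"travel":[0,0,0],"turn":0},{"claw":1,"travel":[0,0,0],"turn":0},{"claw":1,"travel":[0,0,0],"turn":0},{"claw":1,"travel":[0,0,0],"turn":0},{"claw":1,"travel":[0,0,0],"turn":0}]'
python3 - <<'E'
from h import *
st,im=snap("wrist","w10.png"); K,T=cam("wrist",st); im=im.astype(int); print(st["position"],st["ee_rot"])
for p in((.4495,.2647,.006),(.428,.281,.032)): print(proj(K,T,p).round(1))
cv2.imwrite("pics/c10.png",cv2.resize(im[120:250,225:425,::-1].astype(np.uint8),None,fx=4,fy=4,interpolation=cv2.INTER_CUBIC))
E
```

```text
clock: 19.15
position: [0.5976, 0.2368, 0.1032]
ee_rot: [-0.001, 0.2, 0.98, -0.001]
contact_force: [0.0, 0.4, 0.5]
width: 0.0854
gripper_force: 0.0
clock: 19.65
position: [0.4249, 0.2811, 0.1234]
ee_rot: [-0.001, 0.325, 0.946, -0.0]
contact_force: [-0.5, -0.3, 0.2]
width: 0.0854
gripper_force: 0.0
clock: 20.15
position: [0.4295, 0.2808, 0.1228]
ee_rot: [0.0, 0.326, 0.945, -0.0]
contact_force: [-0.5, 0.2, -0.2]
width: 0.0849
gripper_force: 0.0
[0.42951685 0.280775   0.12279731] [ 8.35713204e-05  3.26214131e-01  9.45295898e-01 -2.87483471e-06]
[323.1 213.2]
[322.5 194.3]
```

View pics/c10.png

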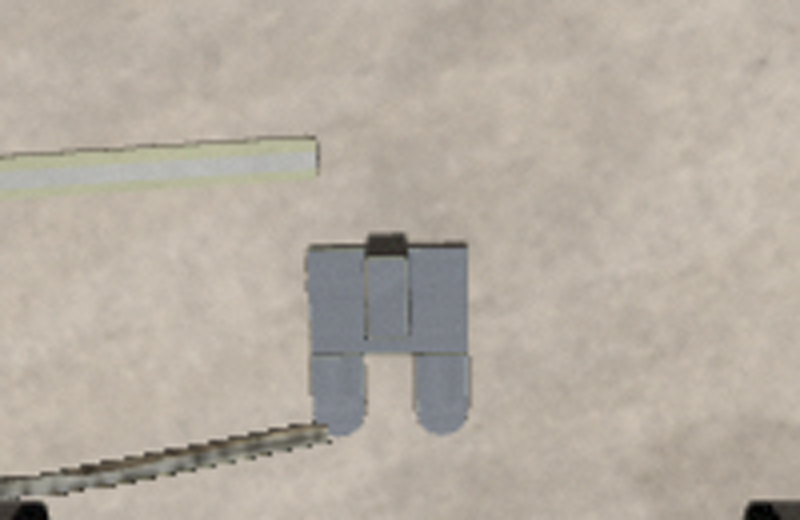

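Crop: washer almost exactly aligned. Plate corners at (308,245) and (467,245), prong tips at (340,435) and (443,435), tab top from (366,256) to (408,338), with the marker tip clear at (318,160).

Run:
```python
from h import *
st=get_state(); K,T=cam("wrist",st); f=lambda u,v:(225+(u+.5)/4-.5,120+(v+.5)/4-.5)
P=lambda u,v,z:ray(K,T,f(u,v),z)[:2]
a,b,c,d=P(308,245,.006),P(467,245,.006),P(340,435,.006),P(443,435,.006)
e,g=P(387,256,.032),P(389,338,.032)
back,fr=(a+b)/2,(c+d)/2; x=fr-back; print(np.hypot(*(a-b)),np.hypot(*x),"yaw",np.degrees(np.arctan2(x[1],x[0])),np.degrees(np.arctan2(*(b-a)[::-1])))
u=x/np.hypot(*x); print("origin",back+.033*u,fr-.017*u,"tabtop",e,g,(e+g)/2,"tab from plate",back+.006*u)
q=st["ee_rot"]; Rm=R.from_quat(np.roll(q,-1)).as_matrix(); print(st["position"],"tool -x yaw",np.degrees(np.arctan2(-Rm[1,0],-Rm[0,0])))
```

```text
0.03912170846239175 0.05015025020651773 yaw -37.04919420507754 51.8970852696057
origin [0.44824307 0.26435525] [0.44836299 0.26426472] tabtop [0.41939629 0.28633276] [0.43474473 0.27481993] [0.42707051 0.28057634] tab from plate [0.42669387 0.28062276]
[0.42929285 0.28076791 0.12280684] tool -x yaw -38.07092173379832
```

```bash
python3 -m inch '[{"claw":1,"travel":[-0.011,0,-0.15],"turn":0},{"claw":1,"travel":[-0.011,0,-0.35],"turn":0},{"claw":1,"travel":[-0.011,0,-0.55],"turn":0},{"claw":1,"travel":[-0.011,0,-0.62],"turn":0},{"claw":1,"travel":[-0.011,0,-0.65],"turn":0}]'
python3 -m inch '[{"claw":1,"travel":[0,0,0],"turn":0},{"claw":1,"travel":[0,0,0],"turn":0},{"claw":-1,"travel":[0,0,0],"turn":0},{"claw":-1,"travel":[0,0,0],"turn":0},{"claw":-1,"travel":[0,0,0],"turn":0}]' 60
python3 -m inch '[{"claw":-1,"travel":[0,0,0],"turn":0},{"claw":-1,"travel":[0,0,0],"turn":0},{"claw":-1,"travel":[0,0,0],"turn":0}]'
```

```text
clock: 20.7
position: [0.4252, 0.2802, -0.009]
ee_rot: [-0.001, 0.326, 0.945, -0.001]
contact_force: [-0.4, 0.5, 0.8]
width: 0.0856
gripper_force: 0.0
clock: 21.2
position: [0.4266, 0.2812, -0.0062]
ee_rot: [0.001, 0.326, 0.945, 0.001]
contact_force: [0.2, -0.2, -0.2]
width: 0.0441
gripper_force: 0.0
clock: 21.5
position: [0.4264, 0.2812, -0.0066]
ee_rot: [0.0, 0.326, 0.945, 0.0]
contact_force: [-1.0, -0.1, 3.5]
width: 0.0088
gripper_force: 59.5
```

The tab is held at 60 N. Next I lift to the slot height and stage the washer 50 mm short of home.

```bash
python3 -m inch '[{"claw":-1,"travel":[0,0,0.1],"turn":0},{"claw":-1,"travel":[0,0,0.24],"turn":0},{"claw":-1,"travel":[0.15,0.005,0.245],"turn":0},{"claw":-1,"travel":[0.35,0.013,0.245],"turn":0},{"claw":-1,"travel":[0.555,0.02,0.245],"turn":0}]'
python3 -m inch '[{"claw":-1,"travel":[0,0,0],"turn":0},{"claw":-1,"travel":[0,0,0],"turn":0},{"claw":-1,"travel":[0,0,0],"turn":0},{"claw":-1,"travel":[0,0,0],"turn":0},{"claw":-1,"travel":[0,0,0],"turn":0}]'
cat > w.py <<'E'
from h import *
st,im=snap("wrist","w11.png"); K,T=cam("wrist",st); im=im.astype(int)
q=st["ee_rot"]; Rm=R.from_quat(np.roll(q,-1)).as_matrix(); p=np.array(st["position"]); A=np.array((.5988,.2372))
u=-Rm[:2,0]; n=Rm[:2,1]; d=A-p[:2]-.0277*u
print(p,st["contact_force"],"to go along",d@u,"side",d@n, "u",u,"n",n)
print("head",proj(K,T,(*A,.066)),"prong end",proj(K,T,np.array((*(p[:2]+.0447*u),p[2]+.0126))))
E
python3 w.py
python3 - <<'E'
from h import *
im=cv2.imread("pics/w11.png"); g=cv2.cvtColor(im,6)
for r in range(195,340,4): print(r,"".join(" .:-=+*#%@"[min(9,int(g[r,c])//26)] for c in range(268,380)))
E
```

```text
clock: 22.0
position: [0.5379, 0.2851, 0.0424]
ee_rot: [0.0, 0.325, 0.946, 0.0]
contact_force: [-0.3, 0.2, -0.6]
width: 0.0088
gripper_force: 59.0
clock: 22.5
position: [0.5361, 0.285, 0.0421]
ee_rot: [-0.0, 0.325, 0.946, -0.0]
contact_force: [0.3, 0.5, -0.1]
width: 0.0088
gripper_force: 58.9
[0.53606311 0.2850032  0.04206606] [ 0.32783369  0.53002786 -0.09840553] to go along 0.051168237168706686 side 0.0009297057301324536 u [ 0.78820995 -0.6154063 ] n [0.61540609 0.78821003]
head [324.64111106 374.2093129 ] prong end [323.07266585 313.04037241]
195 +***+*+***************************************************+++++++++++++++++++*+***++++++++++++++++++++++++++++++
199 +********************************************************++++++++++++++++++++****++++++++++*+*++++++++++++++++++
203 ********************************************************++++++++++++++++++++++++++++++++++++++++++++++++++++++++
207 ++++++++*+++*++++*+++**********************************+++++++++++++++++++++++++++++++++++++++++++++++++++++++++
211 ****************+++++****++******************************+++++++++++++++++++
[... 3079 characters left out ...]
319                                     ...  . ::::...::::::::::::::::::.... ...                                    
323                                         .::::::::::::::::::::::::::::::.                                        
327                                 .       .::::::::::::::::::.... ....:::.      .                                 
331                                         :::::::::::::::::::::.    .:::::                                        
335   .....                                             ..... ..                                             .....  
339 .........                                                                                               .......
```

The gripper hides the arbor ahead, so I'll rely on geometry and force. Inserting in stages with a 0.9 mm side correction.

```bash
python3 -m inch '[{"claw":-1,"travel":[0.02,-0.012,-0.0025],"turn":0},{"claw":-1,"travel":[0.045,-0.03,-0.0025],"turn":0},{"claw":-1,"travel":[0.075,-0.05,-0.0025],"turn":0},{"claw":-1,"travel":[0.1015,-0.0735,-0.0025],"turn":0},{"claw":-1,"travel":[0.1015,-0.0735,-0.0025],"turn":0}]'; python3 w.py
```

```text
clock: 23.05
position: [0.5588, 0.2695, 0.0415]
ee_rot: [0.0, 0.326, 0.945, 0.0]
contact_force: [-0.5, 0.7, -0.4]
width: 0.0087
gripper_force: 58.9
[0.55880008 0.26946277 0.04151656] [-0.51575294  0.74517233 -0.41101412] to go along 0.023684463955800143 side -0.0007191409851486424 u [ 0.78707662 -0.61685481] n [0.61685459 0.78707696]
head [321.80323703 336.74657671] prong end [323.09301334 313.00606055]
```

```bash
python3 -m inch '[{"claw":-1,"travel":[0.008,-0.008,0],"turn":0},{"claw":-1,"travel":[0.015,-0.014,0],"turn":0},{"claw":-1,"travel":[0.023,-0.02,0],"turn":0},{"claw":-1,"travel":[0.03,-0.0265,0],"turn":0},{"claw":-1,"travel":[0.03,-0.0265,0],"turn":0}]'; python3 w.py
```

```text
clock: 23.6
position: [0.5637, 0.2649, 0.0415]
ee_rot: [0.0, 0.326, 0.945, 0.0]
contact_force: [1.0, -0.2, -1.2]
width: 0.009
gripper_force: 58.9
[0.56373331 0.26489605 0.04154128] [ 1.04147119 -0.15853476 -1.17473311] to go along 0.016984423297152013 side -0.00021563663572774056 u [ 0.78773601 -0.61601295] n [0.61601293 0.78773602]
head [322.65448573 326.87743166] prong end [323.08689058 313.02385583]
```

```bash
python3 -m inch '[{"claw":-1,"travel":[0.012,-0.01,0],"turn":0},{"claw":-1,"travel":[0.025,-0.02,0],"turn":0},{"claw":-1,"travel":[0.038,-0.03,0],"turn":0},{"claw":-1,"travel":[0.051,-0.04,0],"turn":0},{"claw":-1,"travel":[0.051,-0.04,0],"turn":0}]'; python3 w.py
```

```text
clock: 24.15
position: [0.5743, 0.2566, 0.0415]
ee_rot: [0.0, 0.326, 0.945, 0.0]
contact_force: [0.2, -0.4, -0.5]
width: 0.0086
gripper_force: 58.9
[0.57431327 0.25664108 0.04153899] [ 0.17951932 -0.35921703 -0.54460168] to go along 0.003565127416611062 side -0.00021777510006866524 u [ 0.78748922 -0.61632832] n [0.61632823 0.78748931]
head [322.6163576  306.44946245] prong end [323.08964507 313.01718383]
```

```bash
python3 -m inch '[{"claw":-1,"travel":[0.006,-0.005,0],"turn":0},{"claw":-1,"travel":[0.012,-0.009,0],"turn":0},{"claw":-1,"travel":[0.012,-0.009,0],"turn":0}]'; python3 -m inch '[{"claw":-1,"travel":[0.004,-0.003,0],"turn":0},{"claw":-1,"travel":[0.004,-0.003,0],"turn":0}]'; python3 w.py
```

```text
clock: 24.5
position: [0.5763, 0.2552, 0.0416]
ee_rot: [0.0, 0.326, 0.945, 0.0]
contact_force: [0.8, -0.4, -0.6]
width: 0.0091
gripper_force: 58.9
clock: 24.7
position: [0.577, 0.2546, 0.0415]
ee_rot: [0.0, 0.326, 0.945, 0.0]
contact_force: [-0.2, 0.4, -0.9]
width: 0.0087
gripper_force: 58.9
[0.57696977 0.25457413 0.0415185 ] [-0.216061    0.37225917 -0.85671832] to go along 0.00019913293222474966 side -0.00024036300756871747 u [ 0.78777678 -0.61596083] n [0.61596083 0.78777678]
head [322.55445312 301.19488895] prong end [323.08516672 313.02774447]
```

```bash
python3 -m inch '[{"claw":-1,"travel":[0.004,-0.003,0],"turn":0},{"claw":-1,"travel":[0.004,-0.003,0],"turn":0}]'; python3 -m inch '[{"claw":-1,"travel":[0.004,-0.003,0],"turn":0},{"claw":-1,"travel":[0.004,-0.003,0],"turn":0}]'
```

```text
clock: 24.95
position: [0.5771, 0.2544, 0.0415]
ee_rot: [-0.001, 0.326, 0.945, 0.0]
contact_force: [-1.7, 1.7, 0.1]
width: 0.0088
gripper_force: 59.1
clock: 25.15
position: [0.5772, 0.2543, 0.0415]
ee_rot: [-0.001, 0.326, 0.945, 0.0]
contact_force: [-3.4, 3.6, 1.3]
width: 0.0089
gripper_force: 59.3
```

It stopped against the neck at the expected place (about 5 N), so it is fully home. Easing the push slightly and lowering onto the gear.

```bash
python3 -m inch '[{"claw":-1,"travel":[-0.003,0.002,-0.004],"turn":0},{"claw":-1,"travel":[-0.003,0.002,-0.008],"turn":0},{"claw":-1,"travel":[-0.003,0.002,-0.008],"turn":0}]'; python3 -m inch '[{"claw":-1,"travel":[0,0,-0.003],"turn":0},{"claw":-1,"travel":[0,0,-0.003],"turn":0}]'
```

```text
clock: 25.45
position: [0.5772, 0.2543, 0.0398]
ee_rot: [-0.001, 0.326, 0.945, 0.0]
contact_force: [-3.6, 3.5, 0.8]
width: 0.0085
gripper_force: 59.3
clock: 25.65
position: [0.5772, 0.2543, 0.0394]
ee_rot: [-0.001, 0.326, 0.945, 0.0]
contact_force: [-4.8, 4.3, 2.9]
width: 0.0087
gripper_force: 59.6
```

```bash
python3 -m inch '[{"claw":-1,"travel":[0,0,-0.003],"turn":0},{"claw":-1,"travel":[0,0,-0.003],"turn":0}]'; python3 -m inch '[{"claw":-1,"travel":[0,0,-0.003],"turn":0},{"claw":-1,"travel":[0,0,-0.003],"turn":0}]'
```

```text
clock: 25.85
position: [0.5772, 0.2543, 0.0394]
ee_rot: [-0.001, 0.326, 0.945, 0.0]
contact_force: [-5.5, 4.1, 5.0]
width: 0.0093
gripper_force: 60.0
clock: 26.05
position: [0.5772, 0.2543, 0.0394]
ee_rot: [-0.0, 0.326, 0.945, 0.0]
contact_force: [-6.7, 2.4, 8.6]
width: 0.0088
gripper_force: 60.3
```

Resting flat (stopped at z .0394, 8 N). Release and retreat.

```bash
python3 -m inch '[{"claw":-0.5,"travel":[0,0,0],"turn":0},{"claw":-0.5,"travel":[0,0,0],"turn":0},{"claw":-0.5,"travel":[0,0,0],"turn":0},{"claw":-0.5,"travel":[0,0,0.05],"turn":0},{"claw":-0.5,"travel":[0,0,0.2],"turn":0}]'
python3 -m inch '[{"claw":-0.5,"travel":[0,0,0.2],"turn":0},{"claw":0.5,"travel":[-0.15,0.12,0.4],"turn":0},{"claw":1,"travel":[-0.3,0.22,0.4],"turn":0},{"claw":1,"travel":[-0.3,0.22,0.4],"turn":0},{"claw":1,"travel":[-0.3,0.22,0.4],"turn":0}]'
python3 -m inch '[{"claw":1,"travel":[0,0,0],"turn":0},{"claw":1,"travel":[0,0,0],"turn":0},{"claw":1,"travel":[0,0,0],"turn":0}]'
python3 - <<'E'
from h import *
st,im=snap("wrist","w12.png"); K,T=cam("wrist",st); print(st["position"])
A=np.array((.5988,.2372));u=np.array((.788,-.616)); n=np.array((.616,.788))
for nm,a,b,z in(("axis",0,0,.066),("backL",-.033,.02,.052),("backR",-.033,-.02,.052),("prL",.017,.013,.052),("prR",.017,-.013,.052),("tab0",-.037,0,.078),("tab1",-.017,0,.078)): print(nm,proj(K,T,(*(A+a*u+b*n),z)).round(1))
g=cv2.cvtColor(im,cv2.COLOR_RGB2GRAY); c=proj(K,T,(*(A-.008*u),.052)).astype(int); print(c)
for r in range(c[1]-55,c[1]+60,3): print(r,"".join(" .:-=+*#%@"[min(9,int(g[r,k])//26)] for k in range(c[0]-55,c[0]+55)) if r<400 else "")
E
```

```text
clock: 26.55
position: [0.576, 0.2527, 0.0759]
ee_rot: [-0.003, 0.326, 0.945, -0.002]
contact_force: [0.2, 0.1, -0.4]
width: 0.0212
gripper_force: 0.0
clock: 27.05
position: [0.5178, 0.2981, 0.1591]
ee_rot: [0.001, 0.325, 0.946, 0.0]
contact_force: [0.5, 0.2, -0.1]
width: 0.0779
gripper_force: 0.0
clock: 27.35
position: [0.5185, 0.2971, 0.1574]
ee_rot: [-0.0, 0.326, 0.945, -0.0]
contact_force: [0.0, -0.5, 0.0]
width: 0.0857
gripper_force: 0.0
[0.51849656 0.29713156 0.15742972]
axis [325.8 291.8]
backL [345.4 255.5]
backR [306.1 255.5]
prL [338. 298.]
prR [313.6 298. ]
tab0 [325.9 264.6]
tab1 [325.9 283.6]
[325 277]
222 *******************************+----====---::..::-+******=++==******************************##*#####******##**
225 **************#***************---=-===---====--=---::..:-=+++********************#****###*********************
228 *****************************---==:::-==-:::-==-========-=-=:..::-+***********************#*#*#****#########**
231 ****************************---==-:==:...==-:--====--===+++-====---::..::-+*****************************##*#**
234 *************
[... 3307 characters left out ...]
**********
321 ******************************************************************************++=-=***************************
324 ******************************************************************************-===-=**************************
327 ********************#**********************************************************=+=---*************************
330 +===========================++*************************************************+=-----==--------==--=---=-=***
333 :                                    ...:::++******************+==-::...                                    **
336 .                                                     .                                                     :*
```

The picture matches the predicted home pose: back edge at row 255, columns 306–345, tab and head in line, prong ends at row 298. Handing in.

```bash
python3 -c "
from rig import ticket
print(ticket.sign_off())"
```

```text
the job is handed in; nothing more can be done
None
```

The spacer, gear and slotted washer are mounted in the order asked, with the washer home against the neck and resting on the gear, tab up. The gripper is clear, the other things on the bench were not moved, and the job is handed in at about 27 s; no verdict came back.

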